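# Load a tooth model under the sprung finger of a holding stand

### The arm

A 7-joint arm with a two-finger parallel gripper is mounted at the origin on the work surface. World frame = base frame: x ahead of the robot, y to its left, z up, the work surface at z = 0. Lengths are in m, angles in rad, forces in N, time in s.
With the tool pointing down it reaches from about 0.35 to 0.9 m from the base axis. Payload 19.9 kg.
Tool frame: the origin (TCP) lies between the finger pads; the fingertips stand 19 mm ahead of it and the grasp point (between the pads) is the TCP; z points along the fingers, y is the direction in which the jaws open and shut (so a half turn about z gives the same grasp; the last joint's range is limited). The gripper opens to 94 mm and grips with 3 to 60 N. Pads are 16 mm wide; open, the fingers measure 119 mm over their backs; the gripper's body (75 mm by 177 mm) begins 78 mm behind the grasp point.
Start: joints at [1.073, 0.417, -0.01, 1.614, 0.005, 1.111, -0.053], TCP at [0.275, -0.561, 0.224] pointing down, gripper open.
Joint ranges: [-2.81, 2.81], [-0.39, 2.02], [-1.27, 1.25], [0.06, 2.57], [-1.19, 4.33], [0.19, 2], [-2.82, 2.82]. Speed limits (rad/s): [1.89, 1.89, 2.39, 2.39, 3.01, 3.01, 3.01].

### API

Orientations are given as a 3x3 rotation matrix whose columns are the frame's x, y, z axes.
In Python, from rig import robot gives the robot as it stands. Calls block until the motion is done:
- robot.move_ptp(position, orientation): joint-space move of the TCP to a pose.
- robot.move_linear(position, velocity=0.15, frame=None, threshold=None): straight line of the TCP; frame=None keeps the orientation; velocity is the mean speed in m/s. With threshold (N) it stops when the force on the tool has changed by that much, and returns True; else False.
- robot.goto_joints(angles): joint-space move.
- robot.gripper_to(opening): finger opening in m; the grip force is fixed at half the most; returns when the fingers have stopped.
- robot.pause(seconds).
- robot.ik(position, orientation): joint angles nearest the present ones, or None.
- robot.get_state(): the state.
- robot.grab_frame(name): name is "side" or "top"; returns the picture (420x560x3 uint8, red, green, blue); there is no depth.
- robot.camera_info(name): a dict with "fx", "fy", "cx", "cy" (pixels), "rvec" (rotation vector, rad) and "tvec" (3), from world to camera coordinates, as OpenCV has them. Camera axes: x right, y down, z forward; pixel columns grow to the right and rows downward; lengths in m; the calibration is good to about 2 mm. A picture is of the moment at which its call begins. camera_info takes no time and is no camera call.
A pose or a line that the arm cannot do raises robot.PlanningError and nothing moves.
- robot.sign_off(): hands the job in, once; it reports no verdict.
The state is a dict: "time": time; "qpos": joint angles; "joint_vel": joint speeds; "effort": joint torques, N m; "ee_pos": TCP position; "tool_rot": TCP orientation; "force": force on the tool from outside, world axes, zero at the start; "moment": the same for the moment, N m; "opening": finger opening in m.
Only numpy, scipy, OpenCV 4.12 (cv2) and the standard library are available. Lean on these libraries where they do the work, as an engineer would, in place of code of your own. Each camera call takes 0.05 s, during which the arm holds its last target.

### The job

Put the tray with the pink-gummed tooth model on the holding stand: enter it nose first from the open front, so that its ramp pushes the sprung roller finger up, and slide it in, straight along the middle of the green lane, until its nose is up against the two stop posts. Let go, leaving it flat on the bed with the orange roller bearing down on its flat top, and leave the other tray, with the plain stone-coloured model, where it is.

Things in the scene. Friction and masses are not known exactly. Their poses are not given: they have to be found in the camera images.
- pink_model: Tray to load (mm): blue, 160 x 56 x 18, 0.2 kg. Origin: centre of underside; x to the nose. Top flat and bare, 18 high, from x=-15 to 44, then a ramp down to 3 high at the front edge x=80. Fixed on it, centred at x=-45, y=0: model block 60 long, 30 wide (flat sides, grip across y), 18 to 44 high, pale with pink gum band; ivory teeth up to 53 high.
- stand: Fixed holding stand (mm). Origin: on the table, under the origin of a fully home tray, which points the same way; x runs from the open front to the stops. Bed 12 high, 110 wide, x -150 to 140, green lane 60 wide along y=0. Two dark stop posts (y=+-21), faces at x=80, 26 high. Hinge cheeks at x=115, 60 high. Finger reaches forward from them to its orange roller at x=25.
- finger (a joint): Angle (rad) of the stand's blue sprung finger: 0 at rest, grows as its roller rises, about 0.13 with the roller on the flat top of a tray on the bed. Free-turning orange roller, 20 mm diameter, 32 long; at rest its underside is 6 mm above the bed, so a tray's nose goes beneath and the ramp lifts it; first touch at tray origin x about -50 mm. Spring: 3 N down at rest, 5 N on a tray.
- stone_model: The other tray, to be left alone: same shape, size and frame as pink_model (blue tray 160 x 56 x 18 mm, origin at the centre of its underside, x to the nose), but its model is plain yellowish stone all over, without pink or white.
There are look-alikes about, which are no part of the job. Leave any turquoise look-alike of the pink_model alone.

How it is judged:
On the way:
1. the tray, coming in from the front, pushes the finger up (value of joint finger above 0.03 rad and x of pink_model in the frame of stand between -0.07 and -0.008 m and y of pink_model in the frame of stand between -0.03 and 0.03 m), for 0.05 s.
At the end, for the whole second after the job is handed in: The pink-gummed model's tray lies flat on the stand's bed, at rest, within 15 mm of the stop posts, within 18 mm of the middle of the lane and within 12 degrees of its direction, with the finger's roller standing on its flat top (finger angle 0.09 to 0.18) (x of pink_model in the frame of stand between -0.015 and 0.008 m and y of pink_model in the frame of stand between -0.018 and 0.018 m and z of pink_model in the frame of stand between 0.008 and 0.017 m and angle between pink_model's own z axis and vertical below 0.09 rad and angle between the x axis of pink_model and the x axis of stand, either way round below 0.21 rad and value of joint finger between 0.09 and 0.18 rad and linear speed of pink_model below 0.02 m/s); the robot touches nothing.
It fails at once if the stone model's tray is moved by more than 30 mm (distance of stone_model from where it was at the start of the episode above 0.03 m).
It also fails if it takes over 42 s, if anything falls off the work surface, if the arm or the gripper's body presses on something with over 40 N, if the wrist force passes 120 N, or if a joint passes its speed limit or range.

## Working session

There is one attempt and no reset: what is moved stays moved. The work goes in short steps, each a Python script; the robot and the scene stay as the last script left them, time stands still between calls to the robot, and variables do not carry over. Pictures are saved under pics/ and viewed, and the job is handed in when it is done.

```bash
mkdir -p pics; ls
cat > h.py <<'E'
import cv2,numpy as np
from rig import robot
def cam(n):
    c=robot.camera_info(n);K=np.array([[c['fx'],0,c['cx']],[0,c['fy'],c['cy']],[0,0,1.]])
    R=cv2.Rodrigues(np.array(c['rvec'],float))[0];t=np.array(c['tvec'],float).ravel();return K,R,t
def ray(n,uv):
    K,R,t=cam(n);d=R.T@np.linalg.inv(K)@np.array([uv[0],uv[1],1.]);return -R.T@t,d/np.linalg.norm(d)
def onz(n,uv,z):
    o,d=ray(n,uv);return o+d*(z-o[2])/d[2]
def proj(n,p):
    K,R,t=cam(n);q=K@(R@np.array(p,float)+t);return q[:2]/q[2]
def snap(n,f):
    im=robot.grab_frame(n);cv2.imwrite('pics/'+f,im[:,:,::-1]);return im
E
python3 - <<'E'
from h import *
for n in('top','side'):
    snap(n,n+'0.png');print(n,ray(n,(280,210)),cam(n)[0][0,0])
print(robot.get_state())
E
```

```text
pics
top (array([0.39906246, 0.02309468, 0.90367814]), array([ 0.21089054, -0.02335177, -0.97723072])) 410.53423978979527
side (array([-0.10510442,  0.62351527,  0.58340764]), array([ 0.61939983, -0.5971425 , -0.50967115])) 447.3875342262527
{'time': 0.1, 'qpos': array([ 1.07351869,  0.41787476, -0.01029312,  1.61409338,  0.00469418,
        1.11067611, -0.05299334]), 'joint_vel': array([ 0.00269845, -0.00026029,  0.00099162, -0.00144448, -0.00065962,
       -0.00109867,  0.0012447 ]), 'effort': array([ 1.26209918e-03, -8.52583265e+01,  6.40387852e-01, -4.26697719e+01,
       -4.88554768e-02,  1.62819814e-02,  7.66971834e-05]), 'ee_pos': array([ 0.2749564, -0.560935 ,  0.2239212]), 'tool_rot': array([[ 8.97917700e-01,  4.40163072e-01, -5.23918458e-04],
       [ 4.40163376e-01, -8.97917268e-01,  8.84427649e-04],
       [-8.11430399e-05, -1.02475296e-03, -9.99999472e-01]]), 'force': array([-0.88390062,  0.61691437,  0.40832031]), 'moment': array([0.01461397, 0.01627506, 0.01305796]), 'opening': 0.09398679720968796}
```

View pics/top0.png

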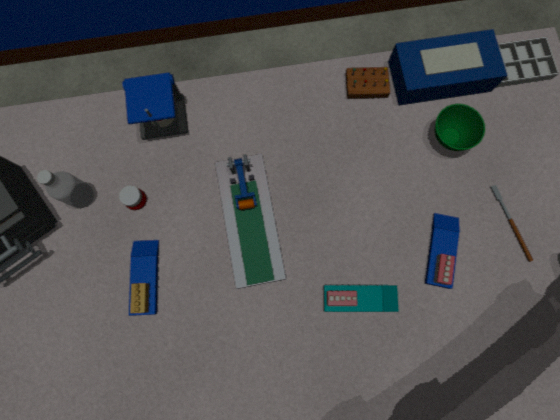

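View pics/side0.png

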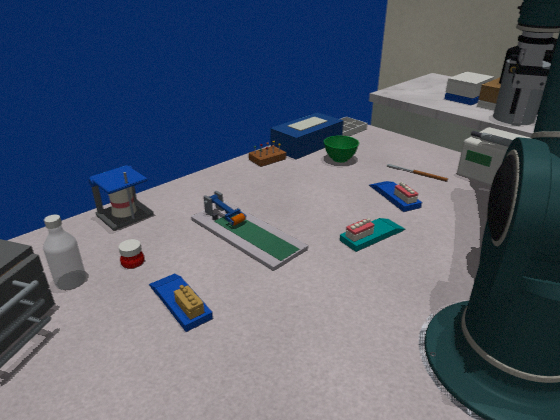

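The top view shows the pink tray at about (443,251), nose towards the top of the image. The stone tray is at (144,278), the turquoise one at (360,298), and the stand at about (250,220) with its open front at the bottom, near (258,285). Next I measure these.

```bash
cat > m.py <<'E'
from h import *
def masks(im):
    h=cv2.cvtColor(im,cv2.COLOR_RGB2HSV)
    return h
def big(mask,box):
    x0,y0,x1,y1=box;m=np.zeros_like(mask);m[y0:y1,x0:x1]=mask[y0:y1,x0:x1]
    n,l,s,c=cv2.connectedComponentsWithStats(m);k=1+np.argmax(s[1:,4])
    return (l==k).astype(np.uint8)
E
python3 - <<'E'
from m import *
im=cv2.imread('pics/top0.png')[:,:,::-1].copy();h=masks(im)
blue=cv2.inRange(h,(105,130,50),(125,255,255));gr=cv2.inRange(h,(65,80,40),(88,255,255))
c=cv2.resize(im[200:300,400:500],(600,600),interpolation=cv2.INTER_CUBIC);cv2.imwrite('pics/pc.png',c[:,:,::-1])
c=cv2.resize(im[145:295,205:295],(480,800)[::1],interpolation=cv2.INTER_CUBIC)[:,:];c=cv2.resize(im[145:295,205:295],(360,600),interpolation=cv2.INTER_CUBIC);cv2.imwrite('pics/sc.png',c[:,:,::-1])
for nm,m,b,z in(('tray',blue,(420,205,470,295),.018),('lane',gr,(215,150,290,290),.012)):
    k=big(m,b);cs=max(cv2.findContours(k,0,1)[0],key=cv2.contourArea)
    r=cv2.boxPoints(cv2.minAreaRect(cs));print(nm,k.sum());
    for p in r:print(p,onz('top',p,z).round(4))
# white model/gum
x=h[255:290,430:462];
pk=cv2.inRange(h,(0,60,60),(12,255,255))|cv2.inRange(h,(165,40,60),(180,255,255))
k=big(pk,(425,240,465,295));cs=max(cv2.findContours(k,0,1)[0],key=cv2.contourArea)
for p in cv2.boxPoints(cv2.minAreaRect(cs)):print('gum',p,onz('top',p,.044).round(4))
E
```

```text
tray 1285
[425.57315 284.84146] [ 0.3807 -0.2776  0.018 ]
[433.57315 212.84145] [ 0.5302 -0.3312  0.018 ]
[460.35367 215.81705] [ 0.5143 -0.3878  0.018 ]
[452.35367 287.81708] [ 0.3657 -0.3322  0.018 ]
lane 2242
[229.2992  184.87518] [0.6668 0.1055 0.012 ]
[255.94937 180.11621] [0.6683 0.0446 0.012 ]
[273.7244  279.65637] [0.4428 0.0389 0.012 ]
[247.07422 284.41534] [0.4419 0.0967 0.012 ]
gum [436.33853 282.29233] [ 0.3828 -0.2919  0.044 ]
gum [439.92313 253.6154 ] [ 0.4392 -0.3133  0.044 ]
gum [454.32315 255.41537] [ 0.4308 -0.3422  0.044 ]
gum [450.73856 284.0923 ] [ 0.3745 -0.3203  0.044 ]
```

Run:
```python
import cv2,numpy as np
a=cv2.imread('pics/pc.png');b=cv2.imread('pics/sc.png')
a=cv2.resize(a,(440,440));o=np.zeros((600,800,3),np.uint8);o[:440,:440]=a;o[:,440:]=b;cv2.imwrite('pics/both.png',np.clip(o.astype(int)*1.7,0,255).astype(np.uint8))
```

```text
(no output)
```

View pics/both.png

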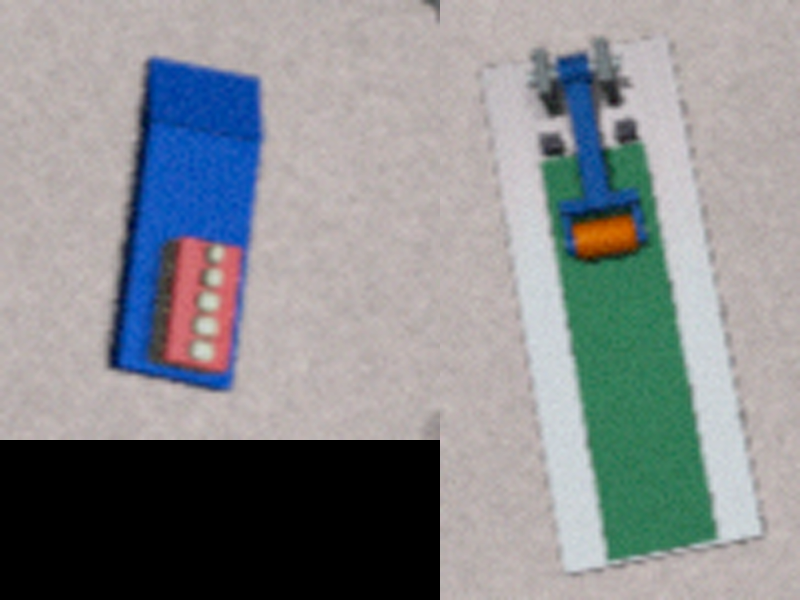

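Run:
```python
from m import *
im=cv2.imread('pics/top0.png')[:,:,::-1].copy();h=masks(im)
gr=big(cv2.inRange(h,(65,80,40),(88,255,255)),(215,150,290,290))
# lane side edges: per row, rows below roller, sub-pixel centres -> world at z=.012
L=[];R=[]
for v in range(215,276):
    u=np.flatnonzero(gr[v]);L.append(onz('top',(u[0]-.5,v),.012)[:2]);R.append(onz('top',(u[-1]+.5,v),.012)[:2])
for e in(L,R):
    vx,vy,x0,y0=cv2.fitLine(np.array(e,np.float32),1,0,.01,.01).ravel();s=np.sign(vx)
    print('edge',x0,y0,np.degrees(np.arctan2(vy*s,vx*s)), 'y at .5',y0+(.5-x0)*vy/vx)
f=lambda p:(205+(p[0]-440)/4-.5,145+p[1]/4-.5)
for nm,p in dict(FL=(565,572),FR=(763,533),BL=(482,70),BR=(668,38),roll=(605,235)).items():
    print(nm,onz('top',f(p),.028 if nm=='roll' else .012).round(4))
for nm,p in dict(FLlane=(608,559),FRlane=(717,540)).items():print(nm,onz('top',f(p),.012).round(4))
# side view check of front corners & stop
s=cv2.imread('pics/side0.png');c=cv2.resize(s[180:280,180:320],(784,560),interpolation=cv2.INTER_CUBIC)
for p in((.4435,.0125,.012),(.4435,.1225,.012),(.4490,-.3325,.018)):print(proj('side',p))
cv2.imwrite('pics/sidec.png',np.clip(c.astype(int)*1.7,0,255).astype(np.uint8))
```

```text
edge 0.51714337 0.09919984 2.0971792 y at .5 0.09857207
edge 0.51618093 0.041462243 1.7890335 y at .5 0.040956836
FL [0.4393 0.1215 0.012 ]
FR [0.4429 0.0139 0.012 ]
BL [0.7257 0.1307 0.012 ]
BR [0.7279 0.0231 0.012 ]
roll [0.6149 0.0739 0.028 ]
FLlane [0.4425 0.0979 0.012 ]
FRlane [0.4431 0.0388 0.012 ]
[306.51511606 243.42670465]
[270.21815771 264.40058449]
[393.34506961 189.73380398]
```

View pics/sidec.png

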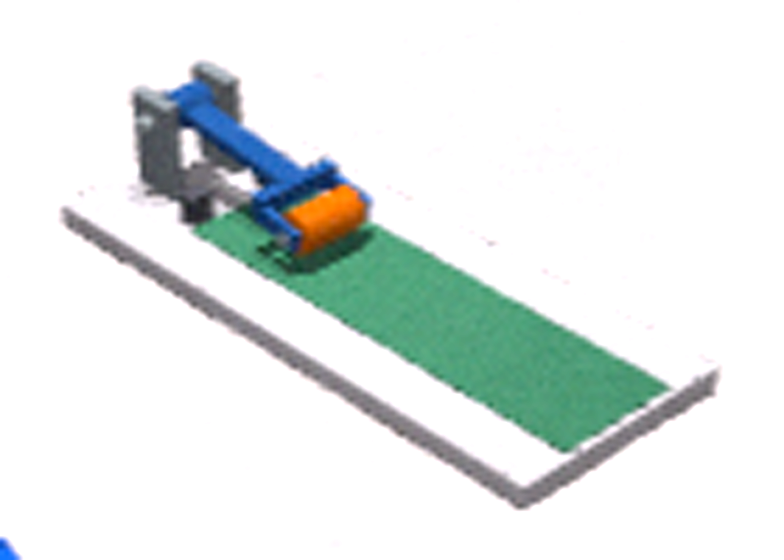

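Run:
```python
from m import *
f=lambda p:(180+p[0]/5.6-.5,180+p[1]/5.6-.5)
for nm,p in dict(FR=(718,370),FL=(522,490),BL=(64,208),lFR=(672,388),lFL=(568,453)).items(): print(nm,onz('side',f(p),.012).round(4))
```

```text
FR [0.436  0.0166 0.012 ]
FL [0.4336 0.1247 0.012 ]
BL [0.7169 0.1338 0.012 ]
lFR [0.4401 0.0385 0.012 ]
lFL [0.438  0.0969 0.012 ]
```

```bash
cat >> h.py <<'E'
def ori(deg,flip=1):
    a=np.radians(deg);x=np.array([np.cos(a),np.sin(a),0])*flip;z=np.array([0,0,-1.]);return np.column_stack([x,np.cross(z,x),z])
YP=-20.4;YS=1.9
SO=np.array([.585,.0725]);SX=np.array([np.cos(np.radians(YS)),np.sin(np.radians(YS))])
def spt(x,z): # TCP for tray origin at stand x
    p=SO+SX*(x-.045);return np.array([p[0],p[1],z])
E
python3 - <<'E'
from h import *
for f in(1,-1):
    for p,y in(((.4068,-.3169,.15),YP),((.4068,-.3169,.039),YP),(spt(-.085,.15),YS),(spt(0,.051),YS)):
        q=robot.ik(np.array(p),ori(y,f));print(f,None if q is None else np.round(q,2))
E
```

```text
1 [ 0.59  0.31  0.01  1.96 -0.01  0.87 -1.32]
1 [ 0.57  0.49  0.03  2.02 -0.03  0.63 -1.3 ]
1 [ 0.3   0.27 -0.58  2.07  0.19  0.86 -1.93]
1 [ 0.11  0.54 -0.37  1.93  0.28  0.72 -1.96]
-1 [ 1.05  0.36 -0.53  1.94  0.23  0.9   1.61]
-1 [ 0.98  0.53 -0.47  2.    0.37  0.69  1.5 ]
-1 [ 0.6   0.35 -0.95  2.06  0.37  0.9   1.05]
-1 [ 0.35  0.61 -0.68  1.92  0.53  0.79  0.98]
```

Run:
```python
from h import *
robot.move_ptp(np.array([.4068,-.3169,.13]),ori(YP))
robot.move_linear(np.array([.4068,-.3169,.039]),velocity=.1,threshold=8)
robot.gripper_to(0.0)
s=robot.get_state();print(s['time'],s['opening'],s['ee_pos'],s['force'])
robot.move_linear(np.array([.4068,-.3169,.12]),velocity=.12)
snap('side','g1.png');s=robot.get_state();print(s['time'],s['opening'],s['ee_pos'],s['force'])
```

```text
3.3583 0.0298353222459106 [ 0.4067391  -0.31695113  0.03899365] [-1.40275483 -0.89286638 -0.95125014]
4.2333 0.029693118646454714 [ 0.40639189 -0.31660308  0.11918053] [-0.58749423 -0.52634337 -2.38190355]
```

View pics/g1.png

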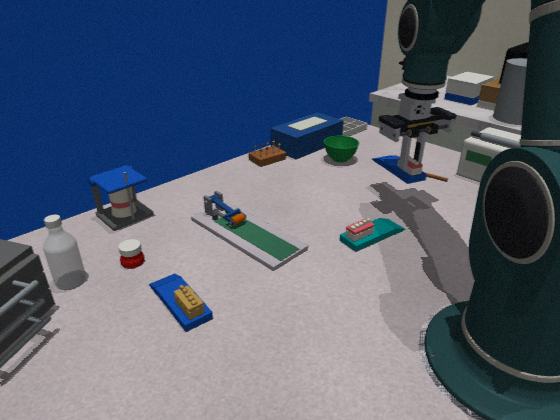

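The tray is held: the opening is 29.8 mm on a 30 mm block, and at (400,168) it hangs level. Next I carry it to the open front of the stand and lower it.

Run:
```python
from h import *
robot.move_ptp(spt(-.085,.13),ori(YS))
robot.move_linear(spt(-.085,.062),velocity=.1)
t=robot.move_linear(spt(-.085,.0495),velocity=.02,threshold=4)
s=robot.get_state();print(t,s['time'],s['opening'],s['ee_pos'],s['force'],spt(-.085,.05))
snap('side','i1.png');im=snap('top','i1t.png')
o=np.zeros((600,800,3),np.uint8);o[:,:440]=cv2.resize(im[145:295,195:305],(440,600),interpolation=cv2.INTER_CUBIC)
b=cv2.imread('pics/i1.png')[:,:,::-1][180:300,180:270+0];o[:480,440:800]=cv2.resize(cv2.imread('pics/i1.png')[:,:,::-1][150:290,200:305],(360,480),interpolation=cv2.INTER_CUBIC)
cv2.imwrite('pics/i1b.png',np.clip(o[:,:,::-1].astype(int)*1.6,0,255).astype(np.uint8))
```

```text
True 7.0583 0.029132528477528997 [0.45511317 0.06814263 0.05078722] [0.41151618 0.40208343 3.84501987] [0.45507147 0.06818983 0.05      ]
```

View pics/i1b.png

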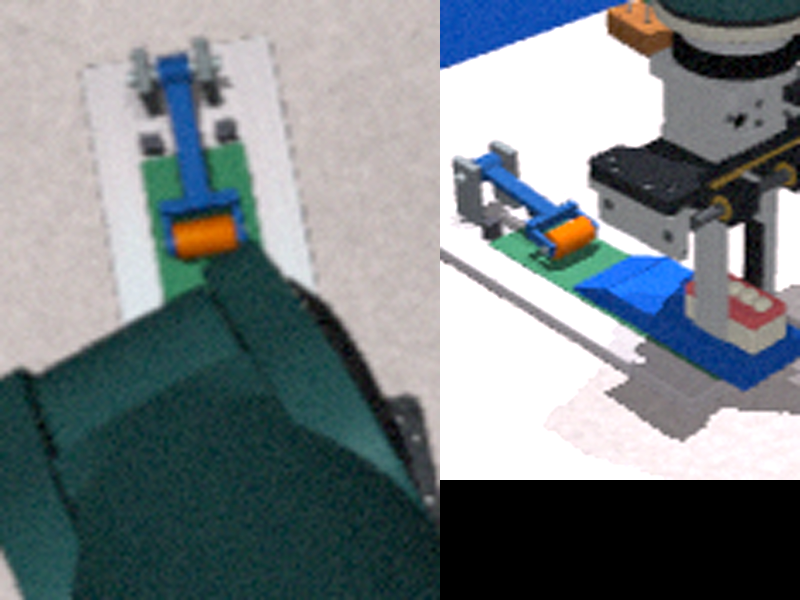

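It touched down at TCP z=0.0508, where 0.051 was expected, so the tray is flat on the bed. The side view shows it along the lane with the nose short of the roller. Now I slide it in.

Run:
```python
from h import *
t=robot.move_linear(spt(-.025,.0512),velocity=.05,threshold=20)
s=robot.get_state();print(t,s['time'],s['opening'],s['ee_pos'],s['force'])
t=robot.move_linear(spt(.02,.0512),velocity=.02,threshold=10)
s=robot.get_state();print(t,s['time'],s['opening'],s['ee_pos'],s['force'],spt(0,.0512))
im=snap('side','j1.png')
cv2.imwrite('pics/j1c.png',np.clip(cv2.resize(im[150:290,180:320],(600,600),interpolation=cv2.INTER_CUBIC)[:,:,::-1].astype(int)*1.6,0,255).astype(np.uint8))
```

```text
True 7.4333 0.029442673636948892 [0.45521337 0.06816022 0.05076088] [-1.79777721 -0.05710676  8.78108074]
True 8.0333 0.03003516234528722 [0.45523055 0.06814792 0.05075619] [-2.01596528  0.10707794  7.51270601] [0.54002474 0.07100802 0.0512    ]
```

View pics/j1c.png

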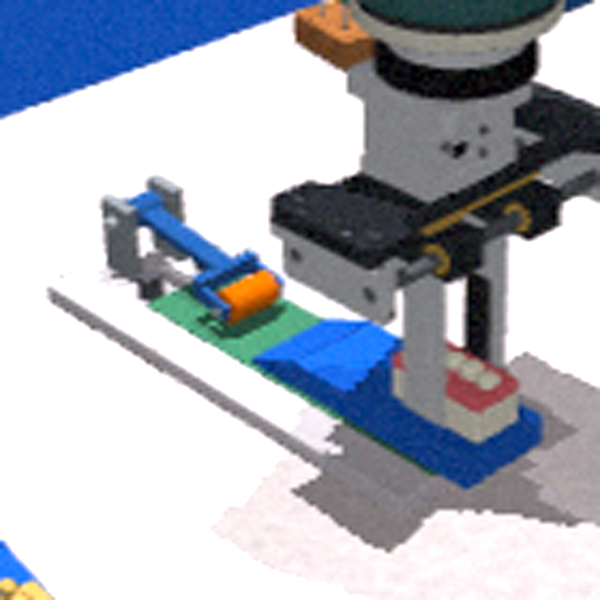

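Both slides stopped almost at once because the force from pressing down tripped the threshold. I'll lift about 1 mm off the bed and slide from there.

Run:
```python
from h import *
def st(l,t=None):
    s=robot.get_state();print(l,t,round(s['time'],2),s['opening'].round(4),s['ee_pos'].round(4),s['force'].round(1),'standx',round((s['ee_pos'][:2]-SO)@SX+.045,4))
robot.move_linear(spt(-.085,.0525),velocity=.02);st('lift')
t=robot.move_linear(spt(-.055,.0522),velocity=.04,threshold=25);st('a',t)
t=robot.move_linear(spt(-.025,.0520),velocity=.04,threshold=25);st('b',t)
im=snap('side','k1.png')
cv2.imwrite('pics/k1c.png',np.clip(cv2.resize(im[150:290,180:320],(600,600),interpolation=cv2.INTER_CUBIC)[:,:,::-1].astype(int)*1.6,0,255).astype(np.uint8))
```

```text
Traceback (most recent call last):
AttributeError: 'float' object has no attribute 'round'
```

```bash
cat >> h.py <<'E'
def st(l,t=None):
    s=robot.get_state();print(l,t,round(s['time'],2),round(s['opening'],4),s['ee_pos'].round(4),s['force'].round(1),'standx',round((s['ee_pos'][:2]-SO)@SX+.045,4))
E
python3 - <<'E'
from h import *
st('lift')
t=robot.move_linear(spt(-.055,.0522),velocity=.04,threshold=25);st('a',t)
t=robot.move_linear(spt(-.025,.0520),velocity=.04,threshold=25);st('b',t)
im=snap('side','k1.png')
cv2.imwrite('pics/k1c.png',np.clip(cv2.resize(im[150:290,180:320],(600,600),interpolation=cv2.INTER_CUBIC)[:,:,::-1].astype(int)*1.6,0,255).astype(np.uint8))
E
```

```text
lift None 8.33 0.0295 [0.4548 0.0682 0.0524] [-0.  -0.3 -1.7] standx -0.0853
a False 9.23 0.03 [0.4849 0.0692 0.0522] [-0.4  0.1 -1.7] standx -0.0552
b False 10.13 0.0295 [0.5152 0.0701 0.052 ] [-0.6 -0.9 -4.7] standx -0.0249
```

View pics/k1c.png

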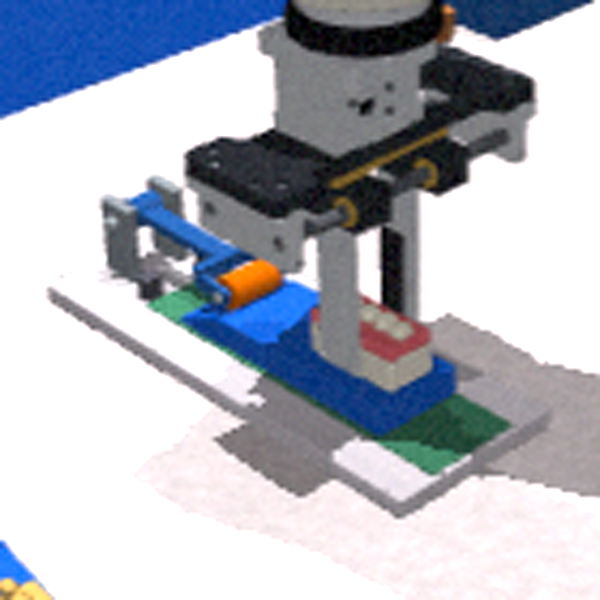

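The roller (crop 255,285) is up on the ramp and the tray is straight in the lane. I'll carry on to the stops.

Run:
```python
from h import *
t=robot.move_linear(spt(.025,.0520),velocity=.025,threshold=9);st('c',t)
im=snap('side','l1.png')
cv2.imwrite('pics/l1c.png',np.clip(cv2.resize(im[150:290,180:320],(600,600),interpolation=cv2.INTER_CUBIC)[:,:,::-1].astype(int)*1.6,0,255).astype(np.uint8))
```

```text
c True 11.38 0.0301 [0.5436 0.0709 0.0513] [-2.3 -1.3  0.8] standx 0.0036
```

View pics/l1c.png

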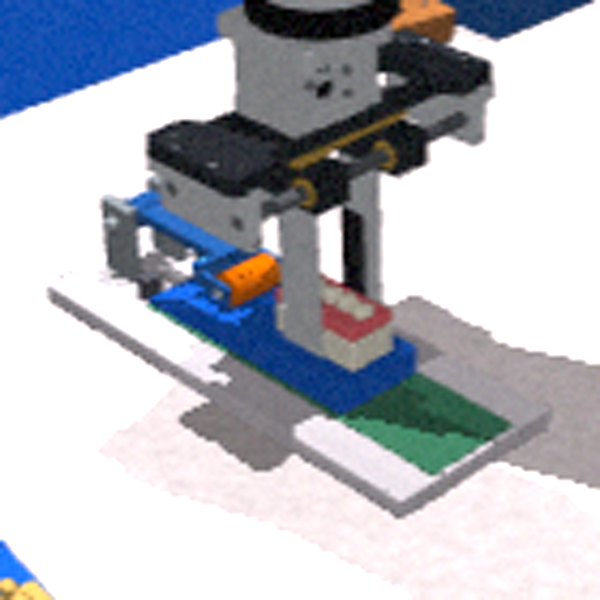

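The force tripped at stand x≈+3.6 mm and the nose looks to be at the post. A second push will confirm it before I let go.

Run:
```python
from h import *
t=robot.move_linear(spt(.025,.0516),velocity=.03,threshold=14);st('d',t)
robot.pause(.2);st('d2')
im=snap('side','l2.png')
K=im
# tail edge check: measure visible nose/tail later
robot.gripper_to(.05);st('open')
p=robot.get_state()['ee_pos'];robot.move_linear(np.array([p[0],p[1],.16]),velocity=.12)
robot.move_ptp(np.array([.40,-.25,.3]),ori(YP));st('away')
robot.pause(.3)
s=snap('side','m1.png');t=snap('top','m1t.png')
o=np.zeros((600,800,3),np.uint8);o[:,:360]=cv2.resize(t[145:295,205:295],(360,600),interpolation=cv2.INTER_CUBIC)
o[:440,360:]=cv2.resize(s[175:285,190:300],(440,440),interpolation=cv2.INTER_CUBIC)
cv2.imwrite('pics/m1b.png',np.clip(o[:,:,::-1].astype(int)*1.6,0,255).astype(np.uint8))
```

```text
d True 11.71 0.0297 [0.5438 0.0708 0.0508] [-1.3  0.2  5.4] standx 0.0038
d2 None 11.91 0.0297 [0.5438 0.0708 0.0508] [0.  0.4 5.5] standx 0.0038
open None 12.49 0.05 [0.543  0.0706 0.0503] [ 0.5  0.3 -0.4] standx 0.003
away None 14.97 0.0498 [ 0.4006 -0.249   0.2995] [ 0.3 -0.1 -0.8] standx -0.1499
```

View pics/m1b.png

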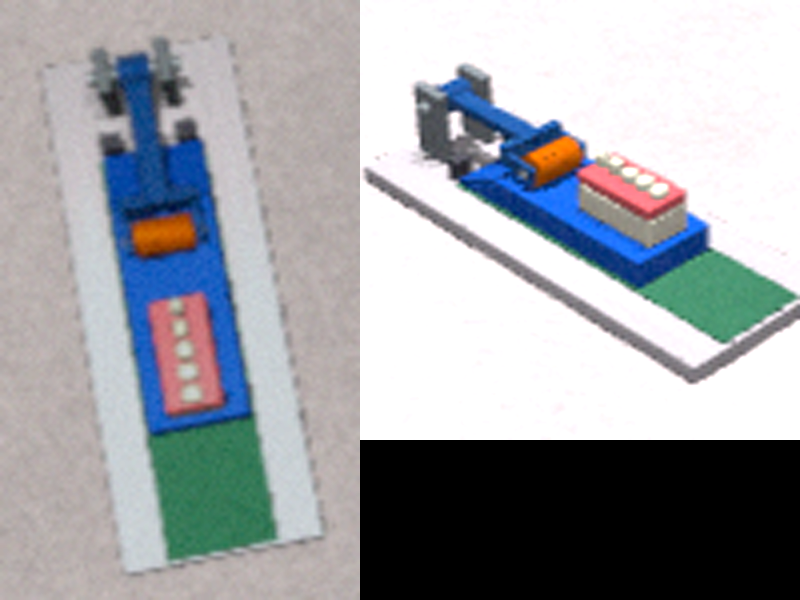

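The top view shows the tray in the lane with its nose at the dark posts (crop 113,148 and 186,133) and the roller on the flat top. The second push may have tripped on vertical force instead of the stops, so I'll measure the gap.

Run:
```python
from m import *
im=cv2.imread('pics/m1t.png')[:,:,::-1].copy()
f=lambda p:(205+p[0]/4-.5,145+p[1]/4-.5)
g=lambda p:(190+(p[0]-360)/4-.5,175+p[1]/4-.5)
def w(nm,c,p,z):
    q=onz(c,p,z);d=q[:2]-SO;print(nm,q.round(4),'stand',np.round([d@SX,d@[-SX[1],SX[0]]],4))
w('tailL','top',f((153,434)),.012);w('tailR','top',f((252,417)),.012)
w('noseL','top',f((104,157)),.015);w('noseR','top',f((202,140)),.015)
w('frontL','top',f((125,573)),.012);w('frontR','top',f((323,535)),.012)
w('laneFL','top',f((168,559)),.012);w('laneFR','top',f((277,540)),.012)
w('s tailL','side',g((640,286)),.012);w('s tailR','side',g((708,246)),.012)
w('s front L','side',g((693,370)),.012);
h=masks(im);bl=cv2.inRange(h,(105,130,50),(125,255,255))
L=[];R=[]
for v in range(215,246):
    u=np.flatnonzero(bl[v,220:280])+220;L.append(onz('top',(u[0]-.5,v),.03)[:2]);R.append(onz('top',(u[-1]+.5,v),.03)[:2])
for e in(L,R):
    d=np.array(e)-SO;print('lat',(d@[-SX[1],SX[0]])[[0,-1]].round(4), d@SX[:,] [0:2] if 0 else '')
c=cv2.resize(im[160:215,220:275],(600,600),interpolation=cv2.INTER_CUBIC);cv2.imwrite('pics/n.png',np.clip(c[:,:,::-1].astype(int)*2,0,255).astype(np.uint8))
s=cv2.imread('pics/m1.png');cv2.imwrite('pics/ns.png',np.clip(cv2.resize(s[185:235,195:255],(720,600),interpolation=cv2.INTER_CUBIC).astype(int)*2,0,255).astype(np.uint8))
```

```text
tailL [0.5099 0.0966 0.012 ] stand [-0.0742  0.0266]
tailR [0.5105 0.0422 0.012 ] stand [-0.0754 -0.0279]
noseL [0.6681 0.1022 0.015 ] stand [0.084 0.027]
noseR [0.6692 0.0465 0.015 ] stand [ 0.0833 -0.0288]
frontL [0.4388 0.1216 0.012 ] stand [-0.1445  0.0539]
frontR [0.4418 0.0141 0.012 ] stand [-0.145  -0.0536]
laneFL [0.4425 0.0979 0.012 ] stand [-0.1416  0.0301]
laneFR [0.4431 0.0388 0.012 ] stand [-0.1429 -0.0289]
s tailL [0.5083 0.0947 0.012 ] stand [-0.076   0.0248]
s tailR [0.511  0.0405 0.012 ] stand [-0.0751 -0.0295]
s front L [0.4335 0.1246 0.012 ] stand [-0.1497  0.0571]
lat [0.0266 0.027 ] 
lat [-0.0288 -0.0275]
```

View pics/n.png

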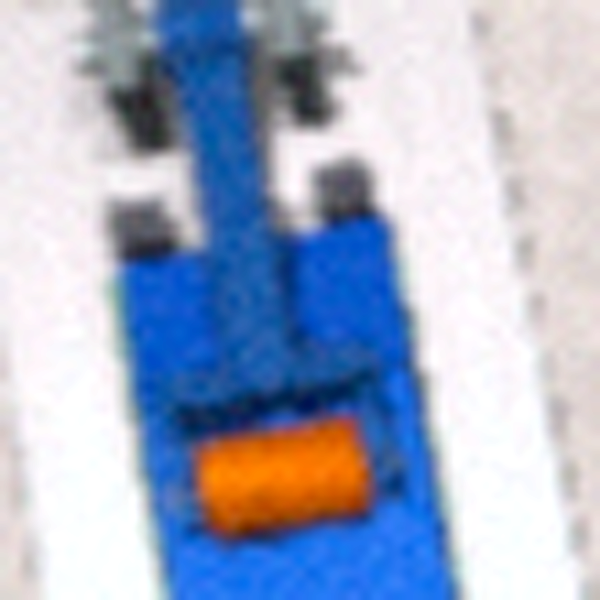

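View pics/ns.png

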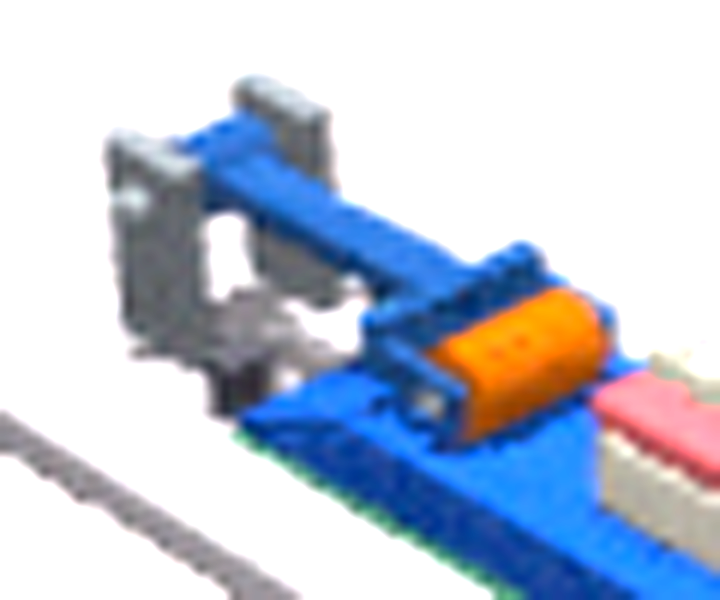

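The tail is 70 mm (left) and 70 mm (right) from the bed front in the top view, exactly where a home tray should be. The nose touches both posts in both views, and the sideways offset is about 1 mm. I'll sign off.

Run:
```python
from m import *
a=cv2.imread('pics/top0.png').astype(int);b=cv2.imread('pics/m1t.png').astype(int)
print('stone diff',np.abs(a-b)[235:320,120:170].mean())
robot.sign_off()
```

```text
stone diff 4.99764705882353
the job is handed in; nothing more can be done
```

The pink-gummed tray is on the holding stand, and I handed the job in at about 15 s of the 42 s allowed. I gripped it by its model block, set it flat on the bed at the open front, and slid it nose first under the roller to the stops. Then I let go and moved the arm away.

**Last checks, from both cameras:**
- **Stops:** the nose is against both posts. In the top view the tail is 70 mm from the bed front, as it should be for a home tray.
- **Lane:** the tray is about 1 mm off the middle, and under 1° off the lane's direction.
- **Roller:** it stands on the flat top. I judged this from the pictures and did not measure the finger angle.
- **Stone tray:** the arm never went near it. The before/after picture difference there was small (about 5 grey levels), which I took as camera noise.

**Disagreements along the way:**
- **Early stop:** the first two slide attempts stopped almost at once because the force of pressing on the bed tripped the force limit. I lifted about 1.5 mm and slid in from there.
- **Push at the stops:** the last push ended mostly on vertical force, so it did not prove contact with the posts. I relied on the picture measurements for that.
- **Camera mismatch:** the two cameras disagreed by about 5 mm on the bed front's position. The side view put the tail 74 mm from the front, which is still within the 15 mm tolerance.

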